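Hang a door plate over the board edge for drilling and hold it down

ROBOT

A 7-joint arm with a two-finger parallel gripper is mounted at the origin on the work surface. World frame = base frame: x ahead of the robot, y to its left, z up, the work surface at z = 0. Lengths are in m, angles in rad, forces in N, time in s.
With the tool pointing down it reaches from about 0.425 to 0.875 m from the base axis. Payload 4.7 kg.
Tool frame: the origin (TCP) lies midway between the tips of the shut fingers; the grasp point (between the pads) lies 19 mm behind it; z points along the fingers, y is the direction in which the jaws open and shut (so a half turn about z gives the same grasp; the last joint's range is limited). The gripper opens to 87 mm and grips with 3 to 60 N. Pads are 19 mm wide; open, the fingers measure 117 mm over their backs; the gripper's body (75 mm by 190 mm) begins 51 mm behind the grasp point.
Start: joints at [-1.097, 0.321, -0.07, 1.45, 0.023, 1.371, -0.057], TCP at [0.288, 0.582, 0.223] pointing down, gripper open.
Joint ranges: [-2.86, 2.86], [-0.3, 2.09], [-1.38, 1.24], [0.06, 2.45], [-1.56, 4.7], [0.09, 2.05], [-2.69, 2.69]. Speed limits (rad/s): [2.57, 2.57, 3.14, 3.14, 3.14, 3.14, 3.14].

INTERFACE

Orientations are given as a rotation vector (axis times angle).
In Python, from bench import get_state, eyes, job gives the robot as it stands. The module is installed in compiled form; this text tells all that it offers.
- The arm moves only by the shell command python3 -m jog 'ROWS' [FORCE]. ROWS is JSON, a list that holds one entry, the list of rows, each a list of 5 numbers: the opening, from 0 (shut) to 1 (fully open), then the shift along the tool's x, y, z in units of 40 mm (1.0 is 40 mm), then the turn about the tool's z in units of 5 degrees (1.0 is 5 degrees). In form: [[[jaw, dx, dy, dz, turn], ...]]. A call has 1 to 10 rows; each row shifts and turns the commanded pose from where the row before left it, along the tool's axes as they then stand; what a row does not reach is not made up. A row lasts 1/8 s, in which the tool goes at most 62.5 mm and 10.7 degrees, less where a joint would pass 70% of its speed; a pose out of reach is approached as far as the arm can. A call is refused whole if a number of a shift passes 1 or a number of a turn 1, either way. A call with a gripper value outside its range is refused whole. The fingers move at their own pace and stop on an object; FORCE is the grip in N (left out, the last holds). Time passes only in rows, so rows that do not move let the fingers close. It gives the time, the measured TCP pose, the force and the opening at its end, in the units of the state.
- get_state(): the state, without advancing time (a new reading comes with each control period).
- eyes.get_image(name): name is "scene" or "top" or "wrist"; returns (picture, depth): 384x512x3 uint8, red, green, blue; 384x512 float32, m along the optical axis (not along the pixel's ray), 0 where there is no reading.
- eyes.camera_params(name): a dict with "camera_matrix" (3x3 intrinsics, pixels), "pose" (4x4, takes a point from camera to world coordinates); the wrist camera has in their place "mount" (4x4, takes a point from camera to tool coordinates, whose origin is the TCP and whose axes are the flange's). Camera axes: x right, y down, z forward; pixel columns grow to the right and rows downward; lengths in m; the calibration is good to about 2 mm. A picture is of the moment at which its call begins: read the wrist's pose just before it. camera_params takes no time and is no camera call.
- job.close_job(): hands the job in, once; it reports no verdict.
The state is a dict: "time": time; "joint_positions": joint angles; "qd": joint speeds; "joint_torque": joint torques, N m; "position": TCP position; "tool_rot": TCP orientation; "ft_force": force on the tool from outside, world axes, zero at the start; "torque": the same for the moment, N m; "grip_width": opening from 0.0 (shut) to 1.0 (fully open).
Only numpy, scipy, OpenCV 4.12 (cv2) and the standard library are available. Lean on these libraries where they do the work, as an engineer would, in place of code of your own. Each camera call takes 0.05 s, during which the arm holds its last target. There are 200 camera calls.

TASK

Push the aluminium door plate over the beech work board, away from the robot, until its black line lies right over the board's far edge and square to it, so that the end with the punch marks hangs out clear for drilling. Then press it down firmly against the board with the fingertips and keep holding: the program finishes while still pressing. Slide the plate only, never lifting or tipping it, and leave everything else where it is.

Things in the scene. Friction and masses are not known exactly. Their poses are not given: they have to be found in the camera images.
- plate: aluminium door plate, 140 mm long (its x) x 90 mm wide (its y) x 6 mm thick, about 0.2 kg, lying flat and loose on the work board; origin at the centre of its underside, z up. Its +x end, with two punch marks (small crosses), is the one that must hang out; its other end has two finished screw holes and is the one nearer the robot. A black line runs across it 40 mm from the +x end
- plate_line (a point): middle of the black line on the plate's top face: 30 mm towards +x from the plate's centre, 6 mm above its underside; axes as the plate's
- board: pale beech work board screwed to the bench, does not move, 250 mm (its x) x 360 mm (its y) x 50 mm high; origin at the centre of its underside, on the bench top; its x axis points away from the robot towards the far edge, its top is flat, 50 mm above the bench
- board_edge (a point): middle of the board's far top edge, over which the plate must hang: 125 mm towards +x from the board's centre and 50 mm above the bench; the edge runs along y, x points outwards; beyond it there is only air down to the bench
- lock_cylinder: brass euro-profile lock cylinder lying on its side on the work board, 62 x 33 x 17 mm; origin at the centre of its underside
- padlock: small brass padlock lying flat on the work board, body 36 x 42 x 20 mm, steel shackle to its +x side reaching 48 mm from the origin; origin under the centre of the brass body
- bowl: pink plastic bowl of screws, rim 108 mm across, 45 mm high, on the bench left of the board; origin at the centre of its underside
- centre_punch: centre punch lying on the bench, 100 mm long, 10 mm thick, dark steel with a blue sleeve; origin under its middle, x along it
- hammer: hammer lying on the bench right of the board; x runs from handle to head
- screwdriver: screwdriver lying on the bench left of the board; x runs from handle to tip
- oil_bottle: white oil bottle with a red cap standing on the bench, 52 mm across, 130 mm high; origin at the centre of its underside
- mug: blue mug standing on the bench, 80 mm across, 92 mm high; origin at the centre of its underside
There are look-alikes about, which are no part of the job. What is meant by the plate is not pink or turquoise, and is the smaller of those in its own colour.

How it is judged:
At the end, for the whole second after the job is handed in: The black line's middle is within 5 mm of the board's far edge, the plate is square to the edge within 5 degrees and lies flat and still on the board, at least 20 mm or so in from the board's left and right ends, and the fingers press it down with more than 4 N (plate on board more than 6.5 N) (x of plate_line in the frame of board_edge between -0.005 and 0.005 m and angle between the x axis of plate and the x axis of board, either way round below 0.09 rad and y of plate in the frame of board between -0.11 and 0.11 m and angle between plate's own z axis and vertical below 0.03 rad and z of plate in the frame of board between 0.047 and 0.053 m and contact force between the fingers and plate above 4 N and contact force between plate and board above 6.5 N and linear speed of plate below 0.01 m/s); the arm keeps its last pose, push and grip.
It fails at once if the plate is lifted off the board (z of plate in the frame of board above 0.06 m).
It fails at once if the plate is tipped or falls off the board (angle between plate's own z axis and vertical above 0.15 rad or z of plate in the frame of board below 0.04 m).
It fails at once if something else is moved by more than 15 mm (distance of any of lock_cylinder, padlock, bowl, centre_punch, hammer, screwdriver, oil_bottle, mug from where it was at the start of the episode above 0.015 m).
It also fails if it takes over 48 s, if anything falls off the work surface, if the arm or the gripper's body presses on something with over 40 N, if the wrist force passes 120 N, or if a joint passes its speed limit or range.

## Working session

There is one attempt and no reset: what is moved stays moved. The work goes in short steps, Python scripts to look and compute and a shell command to move; the robot and the scene stay as the last step left them, time stands still between calls to the robot, and variables do not carry over. Pictures are saved under pics/ and viewed, about 8 in all and at most 12, crops included, and the job is handed in when it is done.

```bash
mkdir -p pics; cat > h.py <<'E'
import numpy as np, cv2
from bench import get_state, eyes, job
from scipy.spatial.transform import Rotation as R
def cam(name):
    s=get_state(); im,d=eyes.get_image(name); p=eyes.camera_params(name); K=np.array(p["camera_matrix"])
    if "pose" in p: T=np.array(p["pose"])
    else:
        W=np.eye(4); W[:3,:3]=R.from_rotvec(s["tool_rot"]).as_matrix(); W[:3,3]=s["position"]; T=W@np.array(p["mount"])
    return im,d,K,T
def ray(K,T,u,v,z):
    r=T[:3,:3]@np.linalg.inv(K)@[u,v,1]; o=T[:3,3]; return o+r*(z-o[2])/r[2]
def dep(K,T,d,u,v):
    u,v=int(round(u)),int(round(v)); return T[:3,3]+T[:3,:3]@(np.linalg.inv(K)@[u,v,1]*d[v,u])
def save(n,im): cv2.imwrite(n,cv2.cvtColor(im,cv2.COLOR_RGB2BGR))
E
python3 - <<'E'
from h import *
out=[]
for n in("top","scene"):
    im,d,K,T=cam(n); np.savez(n+".npz",im=im,d=d,K=K,T=T); save(f"pics/{n}0.png",im)
    print(n,T.round(3).tolist(),K.round(1).tolist())
print(get_state())
E
```

```text
top [[-0.019, -0.981, 0.194, 0.214], [-1.0, 0.019, -0.001, -0.056], [-0.002, -0.194, -0.981, 1.289], [0.0, 0.0, 0.0, 1.0]] [[431.0, 0.0, 255.1], [0.0, 431.0, 186.7], [0.0, 0.0, 1.0]]
scene [[0.61, 0.513, -0.604, 1.249], [0.793, -0.379, 0.478, -0.693], [0.016, -0.77, -0.638, 0.907], [0.0, 0.0, 0.0, 1.0]] [[410.1, 0.0, 252.3], [0.0, 410.1, 190.9], [0.0, 0.0, 1.0]]
{'time': 0.1, 'joint_positions': array([-1.0968871 ,  0.32174136, -0.07008062,  1.45151529,  0.0226169 ,
        1.37080898, -0.05691534]), 'qd': array([ 1.86450439e-03, -1.28961508e-03,  4.68412935e-05, -2.79175191e-03,
        1.15882225e-03,  1.44028989e-03, -4.04778847e-04]), 'joint_torque': array([-2.23888342e-04, -4.92575061e+01, -4.05902881e-01, -3.13394344e+01,
       -6.41957740e-02,  3.96425498e-02,  7.93293657e-05]), 'position': array([0.28829258, 0.58203259, 0.22159467]), 'tool_rot': array([-7.15840425e-01, -3.05866519e+00,  2.61281285e-03]), 'ft_force': array([ 0.68777343, -0.19400041,  0.80352296]), 'torque': array([ 0.03457761,  0.07019439, -0.03895224]), 'grip_width': 0.9999247805349015}
```

View pics/top0.png

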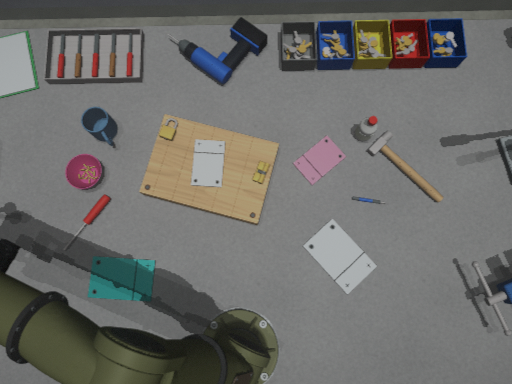

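View pics/scene0.png

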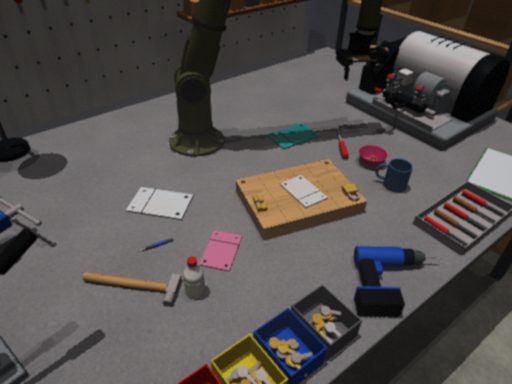

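Plates: white on the board (top 208,163), larger white on the bench (340,256), pink (319,160), turquoise (121,279). The one on the board fits, since it is the smaller of the two white ones. Next I measure it and take a confirming crop.

```bash
cat > m.py <<'E'
from h import *
def fit(mask,K,T,z):
    c=max(cv2.findContours(mask,0,1)[0],key=cv2.contourArea)[:,0,:]
    c=cv2.convexHull(c)[:,0,:]
    P=np.array([ray(K,T,u,v,z)[:2] for u,v in c],np.float32)
    r=cv2.minAreaRect(P*1000); return r,cv2.boxPoints(r)
def masks(im):
    hsv=cv2.cvtColor(im,cv2.COLOR_RGB2HSV)
    wood=cv2.inRange(hsv,(8,60,90),(25,200,255)); white=cv2.inRange(hsv,(0,0,150),(180,50,255))
    return wood,white
E
python3 - <<'E'
from m import *
for n,roi,pl in(("top",(135,110,285,228),(208,163)),("scene",(230,155,370,240),(303,191))):
    f=np.load(n+".npz"); im,d,K,T=[f[k] for k in("im","d","K","T")]
    w,wh=masks(im); M=np.zeros_like(w); x0,y0,x1,y1=roi; M[y0:y1,x0:x1]=255
    w&=M; wh&=M
    for nm,m,z in(("board",w,.05),("plate",wh,.056)):
        r,b=fit(m,K,T,z); print(n,nm,np.round(r[0],1),np.round(r[1],1),round(r[2],1),b.round(0).tolist())
    print("heights plate",dep(K,T,d,*pl).round(4))
    if n=="top":
        s=np.s_[y0:y1,x0:x1]
        save("pics/crop.png",np.hstack([cv2.resize(im[s],None,fx=4,fy=4,interpolation=2),cv2.resize(cv2.merge([w[s],wh[s],w[s]*0]),None,fx=1.2,fy=4)]))
        for p in((160,175),(230,150),(169,132),(262,172),(208,163)): print(p,dep(K,T,d,*p).round(3))
E
```

```text
top board [520.1  76.1] [360.  251.4] 73.8 [[349.0, -62.0], [591.0, -132.0], [691.0, 214.0], [449.0, 284.0]]
top plate [513.   82.7] [91.7 97.6] 85.4 [[461.0, 41.0], [558.0, 33.0], [565.0, 124.0], [468.0, 132.0]]
heights plate [0.5313 0.0799 0.0573]
(160, 175) [0.5   0.223 0.046]
(230, 150) [0.573 0.015 0.047]
(169, 132) [0.627 0.195 0.065]
(262, 172) [ 0.5   -0.079  0.062]
(208, 163) [0.531 0.08  0.057]
scene board [524.8  79.5] [370.2 254.4] 73.8 [[351.0, -63.0], [595.0, -134.0], [699.0, 222.0], [454.0, 293.0]]
scene plate [536.1  81.5] [ 89.5 138.6] 85.1 [[463.0, 43.0], [601.0, 31.0], [609.0, 120.0], [471.0, 132.0]]
heights plate [0.544  0.0743 0.059 ]
```

View pics/crop.png

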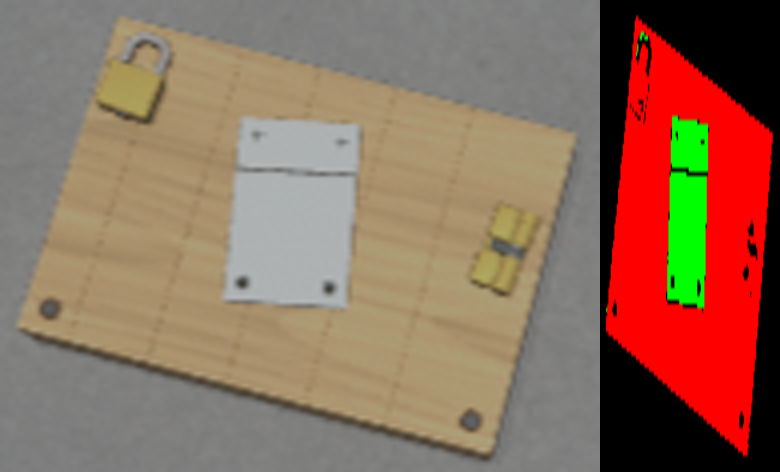

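Crop confirmed: white plate, black line and punch marks on its far end, screw holes on the near end, plate height about 57 mm against 47 mm for the board. Board centre is (520,76) mm with yaw -16.2°. Plate centre is about (535,81) mm with yaw -4.8°, so its line is about 83 mm short of the edge and needs about -11.4° of turn. I push the near end with two half-open, squared fingertips.

```bash
python3 -m jog '[[[0.52,0,0,0,-1],[0.52,0,0,0,-1],[0.52,-0.488,-0.735,0,0],[0.52,-0.488,-0.735,0,0],[0.52,-0.488,-0.735,0,0],[0.52,-0.488,-0.735,0,0],[0.52,-0.488,-0.735,0,0],[0.52,-0.488,-0.735,0,0],[0.52,-0.488,-0.735,0,0],[0.52,-0.488,-0.735,0,0]]]' 20
python3 -m jog '[[[0.52,-0.488,-0.735,0,0],[0.52,-0.488,-0.735,0,0],[0.52,-0.488,-0.735,0,0],[0.52,-0.488,-0.735,0,0],[0.52,-0.488,-0.735,0,0],[0.52,-0.488,-0.735,0,0],[0.52,0,0,0,0]]]'
cat > st.py <<'E'
from h import *
s=get_state(); p=s["position"]; O=np.array([.5201,.0761,0]); a=np.deg2rad(-16.2)
B=np.array([[np.cos(a),np.sin(a),0],[-np.sin(a),np.cos(a),0],[0,0,1]])
M=R.from_rotvec(s["tool_rot"]).as_matrix()
print("t",s["time"],"board frame mm",(B@(p-O)*1000).round(1),"tool y angle",np.rad2deg(np.arctan2(M[1,1],M[0,1])).round(2),"z",M[:,2].round(3),"F",(s["ft_force"]).round(2),s["grip_width"])
E
python3 st.py
```

```text
time: 1.35
position: [0.3722, 0.3115, 0.2222]
tool_rot: [-0.447, -3.109, 0.001]
ft_force: [1.2, -0.0, 0.6]
grip_width: 0.52
time: 2.22
position: [0.4353, 0.1078, 0.2224]
tool_rot: [-0.455, -3.108, 0.001]
ft_force: [-0.8, 1.1, 0.6]
grip_width: 0.52
t 2.225 board frame mm [-90.2   6.8 222.4] tool y angle 73.35 z [-0. -0. -1.] F [-0.79  1.1   0.56] 0.5196932348278444
```

```bash
python3 -m jog '[[[0.52,0,0,0.6,0.1],[0.52,0,0,0.6,0],[0.52,0,0,0.6,0],[0.52,0,0,0.6,0],[0.52,0,0,0.6,0],[0.52,0,0,0.55,0],[0.52,0,0,0,0]]]'; python3 st.py; python3 - <<'E'
from h import *
im,d,K,T=cam("wrist"); np.savez("w1.npz",im=im,d=d,K=K,T=T); save("pics/w1.png",im); print(T.round(3).tolist())
for p in((256,200),(256,100),(60,350),(450,350)): print(p,dep(K,T,d,*p).round(4))
E
```

```text
time: 3.1
position: [0.433, 0.111, 0.079]
tool_rot: [-0.458, -3.104, 0.003]
ft_force: [0.0, -0.1, 0.3]
grip_width: 0.523
t 3.1 board frame mm [-93.4   9.2  79. ] tool y angle 73.22 z [-0.004 -0.001 -1.   ] F [ 0.02 -0.05  0.25] 0.5232353361245194
[[0.289, 0.921, 0.262, 0.361], [0.957, -0.278, -0.081, 0.133], [-0.001, 0.274, -0.962, 0.241], [0.0, 0.0, 0.0, 1.0]]
(256, 200) [0.4177 0.1173 0.0488]
(256, 100) [ 0.3615  0.1346 -0.0005]
(60, 350) [0.3979 0.0789 0.1833]
(450, 350) [0.422  0.1578 0.1828]
```

View pics/w1.png

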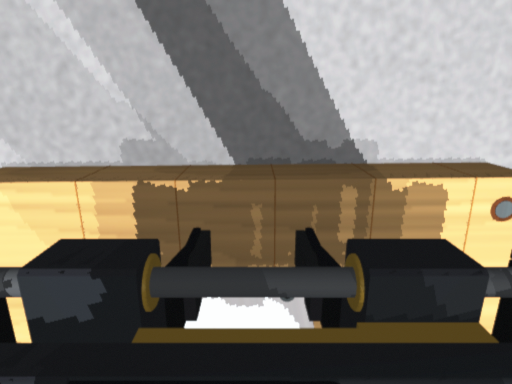

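The wrist view looks back at the robot. The board's near edge (row ~170) is level, so the tool is square, and the plate's near end is at (250,310) ahead of the fingers; board top reads 0.049. Now I lower the tips to about 53 mm.

```bash
python3 -m jog '[[[0.52,0,0,0.3,-0.1],[0.52,0,0,0.25,-0.05],[0.52,0,0,0.1,0],[0.52,0,0,0,0]]]'; python3 st.py
```

```text
time: 3.65
position: [0.4347, 0.1105, 0.0543]
tool_rot: [-0.44, -3.11, 0.001]
ft_force: [0.2, -0.1, -0.4]
grip_width: 0.519
t 3.65 board frame mm [-91.6   9.2  54.3] tool y angle 73.9 z [-0.001 -0.    -1.   ] F [ 0.19 -0.07 -0.39] 0.5191160013939503
```

```bash
python3 -m jog '[[[0.52,0,0,0.05,0],[0.52,-0.15,0,0,0],[0.52,-0.15,0,0,0],[0.52,-0.15,0,0,0],[0.52,-0.15,0,0,0],[0.52,-0.15,0,0,0],[0.52,-0.15,0,0,0]]]'; python3 st.py
python3 -m jog '[[[0.52,-0.15,0,0,0],[0.52,-0.15,0,0,0],[0.52,-0.15,0,0,0],[0.52,-0.15,0,0,0],[0.52,0,0,0,0]]]'; python3 st.py
cat > look.py <<'E'
import sys; from m import *
im,d,K,T=cam("top")
n=sys.argv[1]; x0,y0,x1,y1=140,95,290,225
save(f"pics/{n}.png",cv2.resize(im[y0:y1,x0:x1],None,fx=5,fy=4.5,interpolation=2))
ims,ds,Ks,Ts=cam("scene"); w,wh=masks(ims)
M=np.zeros_like(w); M[155:250,230:370]=255; wh&=M
O=np.array([520.1,76.1]); a=np.deg2rad(-16.2); B=np.array([[np.cos(a),np.sin(a)],[-np.sin(a),np.cos(a)]])
wh=cv2.morphologyEx(wh,cv2.MORPH_CLOSE,np.ones((5,5)))
r,b=fit(wh,Ks,Ts,.056); print("scene",np.round(r[1],1),round(r[2],1),"corners in board",((b-O)@B.T).round(1).tolist())
np.savez(n+".npz",im=im,K=K,T=T,ims=ims,Ks=Ks,Ts=Ts)
save(f"pics/{n}s.png",cv2.resize(ims[140:240,225:375],None,fx=5,fy=5,interpolation=2))
E
python3 look.py p1
```

```text
time: 4.53
position: [0.4698, 0.1007, 0.0526]
tool_rot: [-0.44, -3.111, -0.0]
ft_force: [-2.0, 1.1, 0.9]
grip_width: 0.516
t 4.525 board frame mm [-55.2   9.6  52.6] tool y angle 73.91 z [-0.  0. -1.] F [-2.    1.08  0.9 ] 0.5155438750316387
time: 5.15
position: [0.4934, 0.0934, 0.0526]
tool_rot: [0.441, 3.109, -0.001]
ft_force: [0.2, 0.4, -0.3]
grip_width: 0.523
t 5.15 board frame mm [-30.5   9.2  52.6] tool y angle 73.87 z [ 0.001 -0.001 -1.   ] F [ 0.18  0.39 -0.27] 0.523008483213938
scene [ 91.  113.3] 74.2 corners in board [[10.3, -50.5], [123.6, -49.6], [122.9, 41.3], [9.7, 40.5]]
```

View pics/p1s.png

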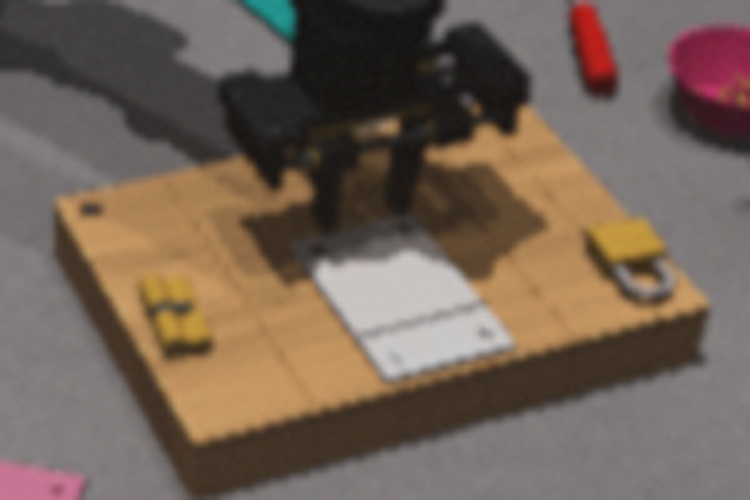

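The picture shows the plate squared against both fingertips (yaw 74.2° against 73.8°), with its far end about at the board edge. Pushing on, stopping short to measure.

```bash
python3 -m jog '[[[0.52,-0.15,0,0,0],[0.52,-0.15,0,0,0],[0.52,-0.15,0,0,0],[0.52,-0.15,0,0,0],[0.52,-0.15,0,0,0],[0.52,-0.15,0,0,0],[0.52,0,0,0,0]]]'; python3 st.py
python3 look.py p2; python3 - <<'E'
import cv2,numpy as np
a=cv2.imread("pics/p2.png");b=cv2.imread("pics/p2s.png"); 
cv2.imwrite("pics/p2b.png",np.vstack([a[:300],b[180:480]]))
E
```

```text
time: 6.12
position: [0.528, 0.0837, 0.0528]
tool_rot: [0.44, 3.109, 0.0]
ft_force: [-0.2, -0.0, 0.4]
grip_width: 0.523
t 6.125 board frame mm [ 5.5  9.5 52.8] tool y angle 73.88 z [ 0.001 -0.    -1.   ] F [-0.2  -0.01  0.35] 0.5225134754387065
scene [ 90.6 112.1] 73.8 corners in board [[46.2, -50.0], [158.4, -50.0], [158.4, 40.6], [46.2, 40.6]]
```

View pics/p2b.png

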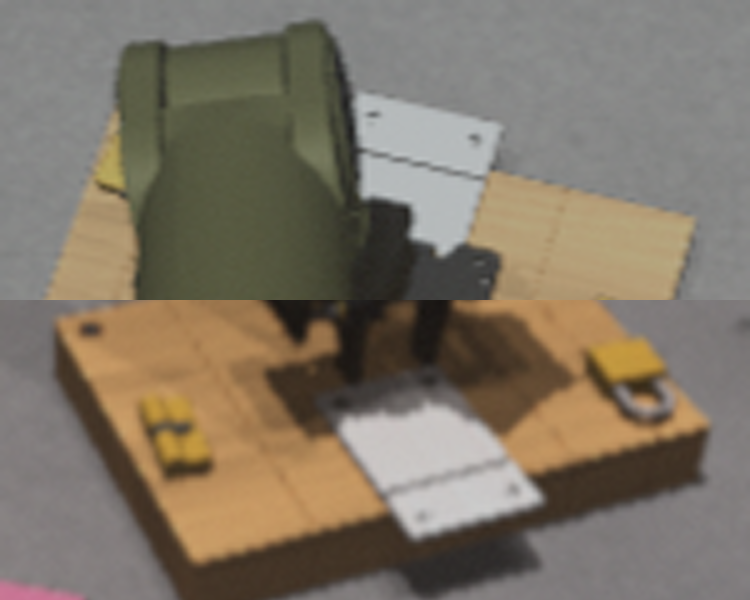

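```bash
cat > prof.py <<'E'
# profiles along board x: dark line on the plate (z=.056) and board far edge (z=.05, from the first pictures)
import sys; from h import *
a=np.deg2rad(-16.2); ex=np.array([np.cos(a),np.sin(a)]); ey=np.array([-np.sin(a),np.cos(a)]); O=np.array([.5201,.0761])
xs=np.arange(90,190,.25)
def prof(im,K,T,y,z,xs):
    P=np.array([[*(O+ex*x/1000+ey*y/1000),z] for x in xs]); q=(P-T[:3,3])@T[:3,:3]@K.T; uv=(q[:,:2]/q[:,2:]).astype(np.float32)
    return cv2.remap(im,uv[:,0].reshape(1,-1),uv[:,1].reshape(1,-1),1)[0].astype(float)
f=np.load(sys.argv[1]+".npz")
for n,im,K,T,ys in(("top",f["im"],f["K"],f["T"],(-40,-33,-26,-19,-12)),("scene",f["ims"],f["Ks"],f["Ts"],(-40,-30,-20,-10,0,10,20,30))):
    L=[];E=[];F=[]
    for y in ys:
        g=prof(im,K,T,y,.056,xs).mean(1); g-=cv2.GaussianBlur(g.reshape(1,-1),(0,0),14)[0]
        m=(xs>108)&(xs<140); w=np.clip(-g,0,None)*m; k=xs[np.argmin(np.where(m,g,99))]; w*=abs(xs-k)<4; L.append((w*xs).sum()/w.sum())
        g=prof(im,K,T,y,.056,xs).mean(1); F.append(xs[np.argmin(np.where(xs>145,np.gradient(cv2.GaussianBlur(g.reshape(1,-1),(0,0),4)[0]),99))])
    i=np.load(n+".npz"); xe=np.arange(105,145,.25)
    for y in (-150,-120,-90,80,100):
        g=prof(i["im"],i["K"],i["T"],y,.05,xe); s=g[:,0]-g[:,2]*(n=="top"); g=cv2.GaussianBlur(s.reshape(1,-1),(0,0),5)[0]
        E.append(xe[np.argmin(np.gradient(g)[12:-12])+12])
    print(n,"line",np.round(L,1),"far end",np.round(F,1),"edge",np.round(E,1),"line-edge",(np.median(L)-np.median(E)).round(2))
E
python3 prof.py p2
```

```text
top line [116.7 116.4 116.8 115.9 117.1] far end [155.8 156.8 155.8 156.5 156.2] edge [125.5 125.2 125.5 125.5 126.2] line-edge -8.83
scene line [116.6 118.4 118.5 117.8 116.8 118.5 118.3 117.8] far end [159.8 159.2 160.  161.2 161.  160.  159.8 159.5] edge [129.8 128.5 129.8 129.8 128. ] line-edge -11.71
```

Top view: line 8.8 mm short of the edge. Scene view: 9.5 to 11.7 mm short. I push 9.5 mm more.

```bash
python3 -m jog '[[[0.52,-0.08,0,0,0],[0.52,-0.08,0,0,0],[0.52,-0.078,0,0,0],[0.52,0,0,0,0],[0.52,0,0,0,0]]]'; python3 st.py
python3 look.py p3; python3 prof.py p3
```

```text
time: 6.85
position: [0.5367, 0.0812, 0.0526]
tool_rot: [0.44, 3.11, -0.0]
ft_force: [-0.3, 0.4, 0.5]
grip_width: 0.517
t 6.85 board frame mm [14.5  9.5 52.6] tool y angle 73.9 z [ 0.001 -0.    -1.   ] F [-0.32  0.36  0.48] 0.5169198676359343
scene [ 90.3 109.9] 74.2 corners in board [[57.3, -50.1], [167.2, -49.3], [166.5, 41.1], [56.6, 40.2]]
top line [124.9 125.9 124.7 125.5 125.1] far end [148.8 164.2 165.  165.8 164.5] edge [125.5 125.2 125.5 125.5 126.2] line-edge -0.41
scene line [125.9 125.3 127.2 126.8 126.4 125.3 127.  127.2] far end [169.  168.8 168.2 168.5 169.  169.  168.  167.8] edge [129.8 128.5 129.8 129.8 128. ] line-edge -3.13
```

```bash
python3 -m jog '[[[0.52,-0.025,0,0,0],[0.52,0,0,0,0],[0.52,0.3,0,0,0],[0.52,0,0,-0.4,0],[0.52,0,0,-0.3,0],[0.52,-0.4,-0.1,0,0],[0.52,-0.4,-0.1,0,0],[0.52,-0.4,-0.1,0,0],[0.52,-0.4,-0.05,0,0],[0.52,0,0,0,0]]]'
python3 st.py; python3 look.py p4; python3 prof.py p4
```

```text
time: 8.2
position: [0.5844, 0.052, 0.0801]
tool_rot: [0.443, 3.11, -0.002]
ft_force: [-0.6, -0.0, -0.4]
grip_width: 0.522
t 8.2 board frame mm [68.5 -5.2 80.1] tool y angle 73.81 z [-0.    -0.001 -1.   ] F [-0.58 -0.03 -0.42] 0.5218396278013573
scene [88.6 53.9] 73.3 corners in board [[113.0, -48.8], [166.9, -49.3], [167.7, 39.3], [113.8, 39.8]]
top line [138.2 138.  126.  116.1 123.3] far end [165.2 164.8 152.2 162.5 154. ] edge [125.5 125.2 125.5 125.5 126.2] line-edge 0.5
scene line [126.4 127.7 126.8 115.7 114.5 113.2 126.8 127. ] far end [169.2 169.  168.8 169.  169.5 169.  168.  168.2] edge [129.8 128.5 129.8 129.8 128. ] line-edge -3.14
```

```bash
python3 -m jog '[[[0.52,0,0,0.25,0],[0.52,0,0,0.2,0],[0.52,0,0,0.1,0],[0.52,0,0,0.05,0],[0.52,0,0,0.03,0],[0.52,0,0,0,0]]]'; python3 st.py
```

```text
time: 9.05
position: [0.5828, 0.0534, 0.0565]
tool_rot: [-0.439, -3.109, -0.001]
ft_force: [-3.8, -0.5, 7.1]
grip_width: 0.519
t 9.05 board frame mm [66.6 -4.3 56.5] tool y angle 73.91 z [-0.001  0.001 -1.   ] F [-3.8  -0.47  7.09] 0.5193572601643032
```

```bash
python3 -m jog '[[[0.52,0,0,0.03,0],[0.52,0,0,0.03,0],[0.52,0,0,0,0],[0.52,0,0,0,0],[0.52,0,0,0,0]]]'; python3 st.py; python3 look.py p5; python3 prof.py p5;python3 - <<'E'
import cv2,numpy as np
a=cv2.imread("pics/p5.png");b=cv2.imread("pics/p5s.png"); 
cv2.imwrite("pics/p5b.png",np.vstack([a[:300],b[180:480]]))
E
```

```text
time: 9.68
position: [0.5829, 0.0534, 0.0564]
tool_rot: [-0.44, -3.109, -0.002]
ft_force: [-9.6, -0.7, 21.5]
grip_width: 0.526
t 9.675 board frame mm [66.6 -4.3 56.4] tool y angle 73.91 z [-0.001  0.001 -1.   ] F [-9.58 -0.67 21.49] 0.5255326141752459
scene [88.9 53.9] 72.9 corners in board [[113.0, -48.8], [166.8, -49.7], [168.3, 39.3], [114.4, 40.1]]
top line [128.8 131.5 126.1 132.  130.6] far end [165.2 164.5 165.2 166.5 165. ] edge [125.5 125.2 125.5 125.5 126.2] line-edge 5.12
scene line [126.4 127.5 127.7 112.6 110.9 126.1 127.8 127.2] far end [169.2 169.  168.5 168.8 169.8 169.  167.8 168.2] edge [129.8 128.5 129.8 129.8 128. ] line-edge -2.93
```

View pics/p5b.png

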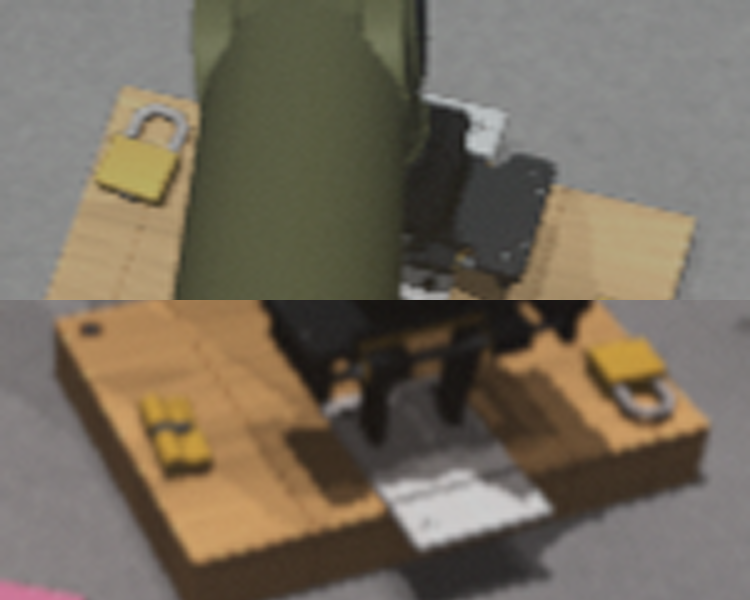

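```bash
python3 -m jog '[[[0.52,0.02,0,0,0],[0.52,0.02,0,0,0],[0.52,0,0,0,0],[0.52,0,0,0,0],[0.52,0,0,0,0],[0.52,0,0,0,0],[0.52,0,0,0,0],[0.52,0,0,0,0]]]'; python3 st.py; python3 look.py p6; python3 prof.py p6
```

```text
time: 10.78
position: [0.5828, 0.0534, 0.0564]
tool_rot: [0.44, 3.109, 0.002]
ft_force: [-6.3, -1.3, 17.7]
grip_width: 0.522
t 10.775 board frame mm [66.6 -4.3 56.4] tool y angle 73.9 z [ 0.002  0.001 -1.   ] F [-6.35 -1.25 17.68] 0.5219966767165664
scene [88.2 56. ] 75.3 corners in board [[113.1, -50.2], [169.1, -48.8], [166.8, 39.4], [110.8, 38.0]]
top line [128.6 131.  118.4 131.9 112.7] far end [165.5 164.5 165.  166.2 164.8] edge [125.5 125.2 125.5 125.5 126.2] line-edge 3.09
scene line [126.4 127.6 127.6 127.8 126.4 125.4 127.4 126.9] far end [169.5 168.8 168.5 169.5 169.8 169.  168.2 168. ] edge [129.8 128.5 129.8 129.8 128. ] line-edge -2.56
```

Stable: about 18 N down, lateral load reduced, plate unmoved, line within about -2.6 to +0.6 mm of the edge. Handing in.

```bash
python3 -c "
from bench import job; print(job.close_job())"; python3 st.py
```

```text
the job is handed in; nothing more can be done
None
the job is handed in; nothing more can be done
```

I pushed the plate along the board with two squared fingertips until its black line lay over the far edge, then pressed it down from above and handed the job in still pressing. No verdict was reported.

- **Force:** the last wrist reading was about 18 N downward and 6 N sideways, with the fingertips at 56.4 mm, level with the plate's top. The force between plate and board was not measured directly.
- **Line over the edge:** the checks disagreed slightly, but all lie inside ±5 mm.
  - The top view put the line about 0.3 to 0.5 mm short of the edge. It came from the plate's far end and from the last clear view of the line, before a final 1 mm push.
  - The scene view put it 0.5 mm short going by the plate's far end, and 2.6 mm short going by the line itself.
  - The top view's direct line reading at the end (about +3 mm, scattered) was spoilt by the gripper covering the line, so I did not count it.
- **Squareness:** within about 0.5° while the plate was against the fingertips. The later fits, partly hidden by the gripper, were within about 1.5°.
- **Position along the board:** the plate's centre is about 5 mm off the board's middle, well clear of both ends.
- **Other objects:** the padlock and lock cylinder looked unmoved in the pictures. I did not re-measure the items on the bench.
- **Time:** about 11 s of the 48 s allowed.

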